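# Refit the hob knob and hold it pressed

## Robot

A 6-joint arm with a two-finger parallel gripper is mounted at the origin on a cart in front of the work surface, level with it; the furniture and walls round the work are solid. World frame = base frame: x ahead of the robot, y to its left, z up, the work surface at z = 0. Lengths are in m, angles in rad, forces in N, time in s.
With the tool pointing down it reaches from about 0.425 to 0.95 m from the base axis. Payload 3.5 kg.
Tool frame: the origin (TCP) lies between the finger pads; the fingertips stand 25 mm ahead of it and the grasp point (between the pads) lies 6 mm ahead of it (ctrl.finger_overhang is the distance from the TCP to the fingertips, in m); x points along the fingers, y is the direction in which the jaws open and shut, and the axes are right-handed (so a half turn about x gives the same grasp; the last joint's range is limited). The gripper opens to 85 mm and grips with 20 to 120 N. Pads are 22 mm wide; open, the fingers measure 114 mm over their backs; the gripper's body (76 mm by 85 mm) begins 54 mm behind the grasp point. The pads swing forward as they close: fully open they stand 13 mm farther back than shut.
Start: joints at [-1.297, 0.286, 1.577, -0, 1.279, -0.15], TCP at [0.278, -0.615, 0.256] pointing down, gripper open.
Joint ranges: [-2.77, 2.77], [-0.9, 2.22], [0.21, 2.48], [-1.53, 4.67], [0.24, 2.81], [-2.84, 2.84]. Speed limits (rad/s): [2.79, 2.79, 3.14, 3.14, 3.14, 3.14].

## Interface

Orientations are given as a unit quaternion [x, y, z, w].
In Python, from plant import ctrl gives the robot as it stands.
- The arm moves only by the tool play_rows, never from a script. Its argument "targets" is a list of rows, each an object with "delta_pos": the shift along the world's x, y, z normalised to -1 to 1, where 1 is 1000 mm, a list of three; "delta_rot": the turn, a rotation vector about the world's x, y, z normalised to -1 to 1, where 1 is pi rad, a list of three; "claw": the finger opening in mm, from 0 to 85.4. In form: [{"delta_pos": [tx, ty, tz], "delta_rot": [wx, wy, wz], "claw": claw}, ...]. A call has 1 to 20 rows; each row is the pose to reach, as a shift and turn from the pose measured when the call began, turning the shorter way round; what a row does not reach only later rows make up. A row lasts 1/12 s, in which the tool goes at most 41.7 mm and 7.16 degrees, less where a joint would pass 70% of its speed; a pose out of reach is approached as far as the arm can. A call with a number of a shift or a turn outside -1 to 1 is refused whole. A call with a gripper value outside its range is refused whole. The fingers move at their own pace and stop on an object; "newtons" is the grip in N (left out, the last holds). Time passes only in rows, so rows that repeat a pose let the fingers close. It gives the time, the measured TCP pose, the force and the opening at its end, in the units of the state.
- ctrl.get_state(): the state, without advancing time (a new reading comes with each control period).
- ctrl.read_camera(name): name is "scene" or "top"; returns the picture (400x640x3 uint8, blue, green, red); there is no depth.
- ctrl.calibration(name): a dict with "fx", "fy", "cx", "cy" (pixels), "camera_from_world" (4x4, takes a point from world to camera coordinates). Camera axes: x right, y down, z forward; pixel columns grow to the right and rows downward; lengths in m; the calibration is good to about 2 mm. A picture is of the moment at which its call begins. calibration takes no time and is no camera call.
- ctrl.sign_off(): hands the job in, once; it reports no verdict.
The state is a dict: "time": time; "qpos": joint angles; "dq": joint speeds; "joint_efforts": joint torques, N m; "eef_pos": TCP position; "tcp_rot": TCP orientation; "contact_force": force on the tool from outside, world axes, zero at the start; "wrist_torque": the same for the moment, N m; "opening": opening from 0.0 (shut) to 1.0 (fully open).
Only numpy, scipy, OpenCV 4.12 (cv2) and the standard library are available. Lean on these libraries where they do the work, as an engineer would, in place of code of your own. Each camera call takes 0.05 s, during which the arm holds its last target. There are 200 camera calls.

## Task

One of the two knobs of the small hob has come off and lies on the worktop. Pick it up, turn it so that the flat in its bore meets the flat of the bare D-shaped spindle (its pointer then points at the raised mark on the bezel), and push it fully home on the spindle. Then press the knob down against the spindle's spring, all or nearly all of its short travel, and finish while still gripping the knob and holding it pressed down; leave the other things on the worktop as they are.

Things in the scene. Friction and masses are not known exactly. Their poses are not given: they have to be found in the camera images.
- knob_center (a point): the loose black hob knob, standing upright on its underside: 42.5 mm long (x), 26 mm wide over two flat parallel sides (y; flat for 28 mm along x, the ends narrow to 18 mm), 32 mm high, about 45 g. This point is half-way up (16 mm over the underside), on the axis of the bore. z up; +x points to the end with the white pointer line on top and end face, 22.5 mm from the axis; the other end is at 20 mm
- knob_bore (a point): mouth of the loose knob's bore, centre of the knob's underside; same axes as knob_center. The bore is 16 mm deep and D-shaped, 13.8 mm across, its flat on the pointer (+x) side, 3.4 mm from the axis. At the start the knob's +x is never more than 1.5 rad from the spindle's +x
- spindle_tip (a point): centre of the top face of the bare brass spindle, vertical: 12 mm diameter with one flat on its +x side, 2.5 mm from the axis, top edge chamfered 1 mm; stands 24 mm out of its bezel; z up. It cannot turn. The knob fits when the knob's +x and this +x agree. Fully home, the spindle's top meets the bottom of the bore: the knob's underside is 16 mm below this point, 8 mm over the bezel
- valve: round steel bezel of the bare spindle, 68 mm diameter, 4 mm high, fixed on the hob; origin at the centre of its underside, same axes as the spindle. A small black raised mark on it, 25 to 32 mm from the axis on the +x side, shows where the pointer must point
- spindle (a joint): how far the spindle is pressed down into the hob, m: 0 at rest, 0.006 at its stop. A spring pushes back with 3 N at rest and 9 N at the stop; the spindle_tip point sinks with it.
- hob: table-top hob, fixed: steel case 270 (x) x 340 (y) x 45 mm, origin at the centre of its underside. Two controls on its top, 85 mm in front (-x) of the centre and 85 mm to either side: one the bare spindle (left or right), the other with a knob like the loose one, fixed, 44 mm over the case. Two burners behind them, pan supports 29 mm over the case, beginning 55 mm behind the spindle axes
- salt: salt shaker, 44 mm in diameter, 90 mm high, loose, bystander; origin at the centre of its underside
- jam_jar: jam jar, 69 mm in diameter, 86 mm high, loose, bystander; origin at the centre of its underside
- teaspoon: teaspoon 139 x 30 x 10 mm lying on the worktop, loose, bystander; origin at the centre of its underside
- peeler: vegetable peeler 170 x 25 x 18 mm lying on the worktop, loose, bystander; origin at the centre of its underside
There are look-alikes about, which are no part of the job. Leave any orange look-alike of the part that bears knob_center alone.

How it is judged:
On the way, in this order (a step that is already met when the one before it is completed fails the run):
1. the knob is picked up off the worktop (height (world z) of knob_center above 0.045 m), for 0.1 s.
2. the knob is on the spindle, flat to flat (z of knob_center in the frame of spindle_tip below 0.003 m and horizontal distance between knob_center and spindle_tip below 0.004 m and angle between the x axis of knob_center and the x axis of spindle_tip, either way round below 0.35 rad), for 0.1 s.
At the end, for the whole second after the job is handed in: the knob is on the bare spindle the right way round (its axis within 4 mm, its pointer within 0.35 rad), within 1.5 mm of fully home, upright within 0.15 rad, and the fingers, still on the knob with more than 2 N, keep the spindle pressed down by more than 4 mm of its 6 mm (z of knob_center in the frame of spindle_tip below 0.0015 m and horizontal distance between knob_center and spindle_tip below 0.004 m and angle between the x axis of knob_center and the x axis of spindle_tip, either way round below 0.35 rad and angle between knob_center's own z axis and vertical below 0.15 rad and value of joint spindle above 0.004 m and contact force between the fingers and knob above 2 N); the arm keeps its last pose, push and grip.
It fails at once if a bystander is shifted by more than 3 cm (distance of any of salt, jam_jar, teaspoon, peeler from where it was at the start of the episode above 0.03 m).
It fails at once if the salt shaker or the jam jar is tipped over (angle between any of salt, jam_jar's own z axis and vertical above 0.5 rad).
It also fails if it takes over 35 s, if anything falls off the work surface, if the arm or the gripper's body presses on something with over 40 N, if the wrist force passes 120 N, or if a joint passes its speed limit or range.

## Working session

There is one attempt and no reset: what is moved stays moved. The work goes in short steps, Python scripts to look and compute and a tool call to move; the robot and the scene stay as the last step left them, time stands still between calls to the robot, and variables do not carry over. Pictures are saved under pics/ and viewed, about 8 in all and at most 12, crops included, and the job is handed in when it is done.

Besides the shell and the picture viewer there is one more tool, called after "Call:" by a JSON object that holds its "name" and its "arguments". play_rows: Moves the arm, as the interface text tells. Its arguments: {"type":"object","properties":{"targets":{"type":"array"},"newtons":{"type":"number"}},"required":["targets"]}

```bash
mkdir -p pics
cat > h.py <<'E'
import numpy as np, cv2
from plant import ctrl
def cal(n):
    c=ctrl.calibration(n); return c, np.array(c["camera_from_world"])
def ray(n,u,v,z):
    c,T=cal(n); R=T[:3,:3]; o=-R.T@T[:3,3]
    d=R.T@np.array([(u-c["cx"])/c["fx"],(v-c["cy"])/c["fy"],1]); return o+d*(z-o[2])/d[2]
def proj(n,p):
    c,T=cal(n); q=T[:3,:3]@np.array(p)+T[:3,3]; return np.array([c["fx"]*q[0]/q[2]+c["cx"],c["fy"]*q[1]/q[2]+c["cy"]])
E
python3 - <<'E'
from h import *
for n in("scene","top"):
    cv2.imwrite(f"pics/{n}0.png",ctrl.read_camera(n)); c,T=cal(n); print(n,c["fx"],c["cx"],c["cy"],-T[:3,:3].T@T[:3,3],T[2,:3])
print(ctrl.get_state())
E
```

```text
scene 490.33434362624587 321.2586088810441 198.28561323377517 [-0.45901044 -0.78674754  0.62369892] [ 0.7533011   0.49712408 -0.43058693]
top 405.0102325782424 314.4508044962224 199.33540719726747 [ 0.39036937 -0.16583959  1.09831496] [ 0.08365878 -0.01888299 -0.99631553]
{'time': 0.1, 'qpos': array([-1.29702263e+00,  2.87096937e-01,  1.57803816e+00,  7.60565707e-06,
        1.27862443e+00, -1.49973283e-01]), 'dq': array([-3.71803527e-05, -2.09118579e-03, -3.78250277e-03,  5.96056819e-04,
       -5.84689144e-04,  4.94555750e-04]), 'joint_efforts': array([ 9.31345785e-04, -4.07294726e+01, -2.93697506e+01, -1.53643218e-04,
        3.45520319e-03,  7.48897861e-06]), 'eef_pos': array([ 0.27744065, -0.61474487,  0.25506812]), 'tcp_rot': array([-0.69124985, -0.14946276,  0.6913395 , -0.14793316]), 'contact_force': array([-0.22244267, -0.53201428,  0.27025491]), 'wrist_torque': array([ 0.02947187, -0.01217181,  0.03723815]), 'opening': 1.0006011030578068}
```

View pics/top0.png

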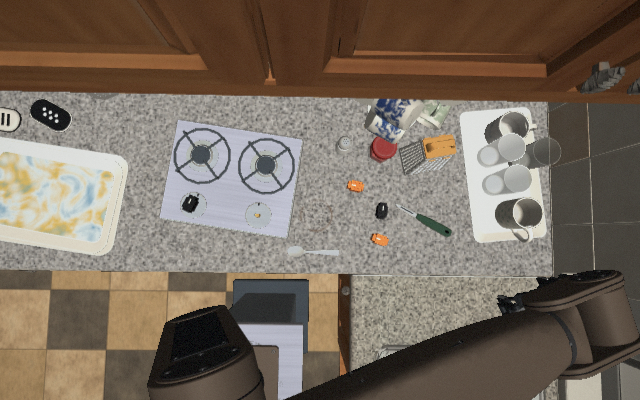

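View pics/scene0.png

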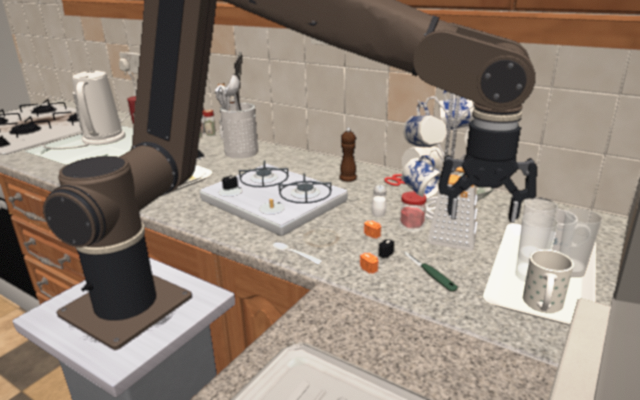

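Top: the loose black knob is at about (381,211). The orange look-alikes are at (355,186) and (380,240), and the fixed knob is at (190,203). The bare spindle is at (258,214). The loose black knob is the one that fits, since it is the only black one off the hob. I'll confirm it with an enlarged crop.

Run:
```python
from h import *
t=np.mean([ctrl.read_camera("top") for _ in range(4)],0).astype(np.uint8); s=ctrl.read_camera("scene")
def cr(i,u,v,r=20): return cv2.resize(i[v-r:v+r,u-r:u+r],(390,290) if 0 else (300,300),interpolation=cv2.INTER_CUBIC)
cv2.imwrite("pics/c1.png",np.vstack([np.hstack([cr(t,381,211),cr(t,258,214)]),np.hstack([cr(s,386,249),cr(s,271,204)])]))
cv2.imwrite("pics/t1.png",t)
for p in [(381,211,.032),(258,214,.07),(344,143,.09),(384,150,.086)]: print(p,ray("top",*p))
print(proj("top",(0,0,0)))
```

```text
(381, 211, 0.032) [ 0.45173644 -0.36252084  0.032     ]
(258, 214, 0.07) [ 0.43717029 -0.0428237   0.07      ]
(344, 143, 0.09) [ 0.61934678 -0.25774954  0.09      ]
(384, 150, 0.086) [ 0.60408237 -0.3601547   0.086     ]
[240.43935692 382.19915711]
```

View pics/c1.png

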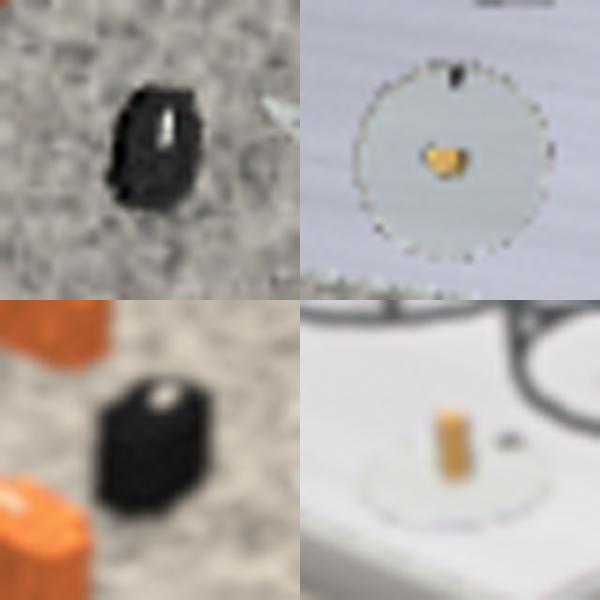

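Confirmed: this is the black knob with the white pointer (crop top-left), pointing roughly up the image. The bare brass spindle has its mark straight above it, at about (259,204). Now I'll measure.

```bash
cat > m.py <<'E'
from h import *
t=cv2.imread("pics/t1.png"); s=cv2.imread("pics/scene0.png")
def up(i,u,v,r,k=8): return cv2.resize(i[v-r:v+r,u-r:u+r],None,fx=k,fy=k,interpolation=cv2.INTER_CUBIC)
def back(p,u,v,r,k=8): return np.array([(p[0]+.5)/k-.5+u-r,(p[1]+.5)/k-.5+v-r])
def big(m,mn=30):
    return max(cv2.findContours(m.astype(np.uint8),0,1)[0],key=cv2.contourArea)
def cen(c): m=cv2.moments(c); return m["m10"]/m["m00"],m["m01"]/m["m00"]
def show(n,a,z):
    p=back(*a); print(n,p.round(2),ray(*z[:1],*p,z[1]).round(4)); return p
# spindle, top view
a=(258,214,20); g=up(t,*a); hsv=cv2.cvtColor(g,cv2.COLOR_BGR2HSV); gi=g.astype(int)
br=big((hsv[...,1]>90)&(gi[...,2]>110)); show("brass",(cen(br),*a),("top",.069)); print(cv2.contourArea(br)/64)
yy,xx=np.mgrid[:g.shape[0],:g.shape[1]]
mk=big((g.max(2)<110)&(np.hypot(xx-157,yy-76)<25)); show("mark",(cen(mk),*a),("top",.049))
bz=big(((gi[...,0]-gi[...,2])<14)&(g.min(2)>140)&(np.hypot(xx-160,yy-170)<125))
e=cv2.fitEllipse(cv2.convexHull(bz)); print(e); show("bezel",(e[0],*a),("top",.049))
# knob
a=(381,211,16); g=up(t,*a); v=g.max(2)
yy,xx=np.mgrid[:g.shape[0],:g.shape[1]]; near=np.hypot(xx-128,yy-128)<90
k=big((v<85)&near); h=cv2.convexHull(k); show("knob",(cen(h),*a),("top",.02)); print(cv2.minAreaRect(h))
M=np.zeros(v.shape,np.uint8); cv2.fillPoly(M,[h],1); M=cv2.erode(M,np.ones((15,15)))
w=big((v>110)&(M>0)); show("pointer",(cen(w),*a),("top",.032)); print(cv2.minAreaRect(w))
W=np.array([ray("top",*back(p[0],*a),.032)[:2] for p in w]);print(W.min(0),W.max(0), cv2.fitLine(W.astype(np.float32),2,0,.01,.01).ravel())
for yaw in (0,): pass
for n,u,vv,x in (("k",386,249,.02),):
    a=(u,vv,18); g=up(s,*a); k=big((g.max(2)<85)); h=cv2.convexHull(k); show("knob scene",(cen(h),*a),("scene",.016))
a=(271,204,16); g=up(s,*a); hsv=cv2.cvtColor(g,cv2.COLOR_BGR2HSV)
br=big((hsv[...,1]>80)); show("brass scene",(cen(br),*a),("scene",.059)); x,y,w_,h_=cv2.boundingRect(br); print(back((x,y),*a),back((x+w_,y+h_),*a))
E
python3 m.py
```

```text
brass [257.01 215.  ] [ 0.4346 -0.0403  0.069 ]
11.0078125
mark [258.37 203.59] [ 0.4651 -0.0406  0.049 ]
((161.89295959472656, 170.3170623779297), (221.8687744140625, 224.49618530273438), 17.035593032836914)
bezel [257.8  214.85] [ 0.4359 -0.0399  0.049 ]
knob [381.15 210.51] [ 0.4537 -0.3651  0.02  ]
((133.92066955566406, 126.73627471923828), (96.28012084960938, 133.9697723388672), 9.819300651550293)
pointer [382.77 207.71] [ 0.4605 -0.3672  0.032 ]
((145.0, 104.0), (38.0, 14.0), 90.0)
[ 0.45459384 -0.36932432] [ 0.46723744 -0.36467586] [ 0.9923411  -0.12352802  0.46063045 -0.36721575]
knob scene [385.79 248.5 ] [ 0.4515 -0.3656  0.016 ]
brass scene [271.05 202.92] [ 0.4372 -0.0366  0.059 ]
[269.1875 198.8125] [272.9375 207.3125]
```

Run:
```python
from h import *
from scipy.spatial.transform import Rotation as R
m=R.from_quat(ctrl.get_state()["tcp_rot"]).as_matrix(); print(m.round(3)); y=m[:,1]; a=np.arctan2(y[1],y[0]); print("y yaw",a)
for k in(-.1,-.15,-.2):
    d=(k+np.pi/2-a+np.pi/2)%np.pi-np.pi/2; print(k,"turn z",d,d/np.pi)
print("peeler tip",ray("top",397,205,.008),"orange",ray("top",355,186,.032),ray("top",380,240,.032),"spoon",ray("top",300,252,0.005))
# expected silhouettes for knob yaw: dirs of projected x axis
c=np.array([.4525,-.3655,.032]);
for k in(-.1,-.15,-.2,-.3):
    q=proj("top",c+[.02*np.cos(k),.02*np.sin(k),0])-proj("top",c); print(k,np.degrees(np.arctan2(q[0],-q[1])))
```

```text
[[-0.     0.411 -0.912]
 [ 0.001 -0.912 -0.411]
 [-1.    -0.001 -0.   ]]
y yaw -1.1469855211332018
-0.1 turn z -0.5238108056616948 -0.16673415793201377
-0.15 turn z -0.5738108056616946 -0.18264965224120325
-0.2 turn z -0.6238108056616944 -0.19856514655039273
peeler tip [ 0.47006075 -0.41044924  0.008     ] orange [ 0.51713981 -0.2932226   0.032     ] [ 0.37536265 -0.35991345  0.032     ] spoon [ 0.34002525 -0.14985592  0.005     ]
-0.1 5.735279247844089
-0.15 8.604652971983075
-0.2 11.478362099735035
-0.3 17.23842338311332
```

Call:
{"name": "play_rows", "arguments": {"targets": [{"delta_pos": [0.175, 0.249, -0.1], "delta_rot": [0, 0, -0.186], "claw": 40}, {"delta_pos": [0.175, 0.249, -0.1], "delta_rot": [0, 0, -0.186], "claw": 40}, {"delta_pos": [0.175, 0.249, -0.1], "delta_rot": [0, 0, -0.186], "claw": 40}, {"delta_pos": [0.175, 0.249, -0.1], "delta_rot": [0, 0, -0.186], "claw": 40}, {"delta_pos": [0.175, 0.249, -0.1], "delta_rot": [0, 0, -0.186], "claw": 40}, {"delta_pos": [0.175, 0.249, -0.1], "delta_rot": [0, 0, -0.186], "claw": 40}, {"delta_pos": [0.175, 0.249, -0.1], "delta_rot": [0, 0, -0.186], "claw": 40}, {"delta_pos": [0.175, 0.249, -0.1], "delta_rot": [0, 0, -0.186], "claw": 40}, {"delta_pos": [0.175, 0.249, -0.14], "delta_rot": [0, 0, -0.186], "claw": 40}, {"delta_pos": [0.175, 0.249, -0.17], "delta_rot": [0, 0, -0.186], "claw": 40}, {"delta_pos": [0.175, 0.249, -0.17], "delta_rot": [0, 0, -0.186], "claw": 40}, {"delta_pos": [0.175, 0.249, -0.17], "delta_rot": [0, 0, -0.186], "claw": 40}], "newtons": 50}}

```text
time: 1.35
eef_pos: [0.4517, -0.365, 0.0844]
tcp_rot: [-0.704, 0.055, 0.706, 0.058]
contact_force: [-0.2, 0.6, 0.3]
opening: 0.468
```

Run:
```python
from h import *
def cr(i,u,v,r): return cv2.resize(i[v-r:v+r,u-r:u+r],(400,400),interpolation=cv2.INTER_CUBIC)
cv2.imwrite("pics/c2.png",np.hstack([cr(ctrl.read_camera("scene"),386,235,40),cr(ctrl.read_camera("top"),381,211,40)]))
```

```text
(no output)
```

View pics/c2.png

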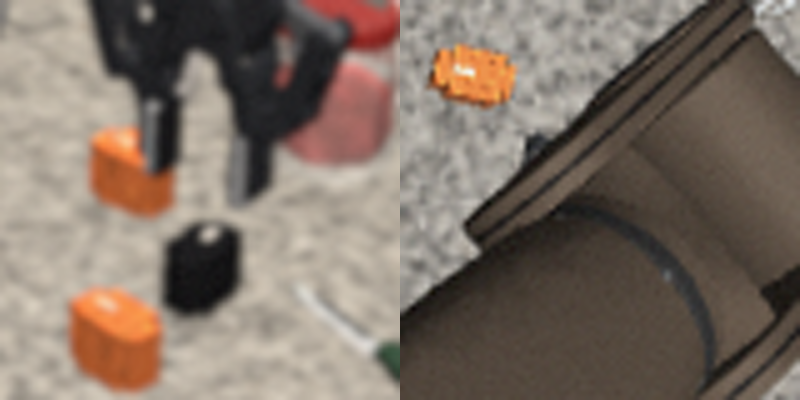

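The scene crop shows the fingertips at about (378,229) and (394,236), straddling the knob along y. The peeler tip is clear. I'll descend and grip.

Call:
{"name": "play_rows", "arguments": {"targets": [{"delta_pos": [0, 0, -0.025], "delta_rot": [0, 0, 0], "claw": 40}, {"delta_pos": [0, 0, -0.045], "delta_rot": [0, 0, 0], "claw": 40}, {"delta_pos": [0, 0, -0.054], "delta_rot": [0, 0, 0], "claw": 40}, {"delta_pos": [0, 0, -0.054], "delta_rot": [0, 0, 0], "claw": 40}, {"delta_pos": [0, 0, -0.054], "delta_rot": [0, 0, 0], "claw": 18}, {"delta_pos": [0, 0, -0.054], "delta_rot": [0, 0, 0], "claw": 18}, {"delta_pos": [0, 0, -0.054], "delta_rot": [0, 0, 0], "claw": 18}, {"delta_pos": [0, 0, -0.054], "delta_rot": [0, 0, 0], "claw": 18}, {"delta_pos": [0, 0, -0.054], "delta_rot": [0, 0, 0], "claw": 18}, {"delta_pos": [0, 0, -0.054], "delta_rot": [0, 0, 0], "claw": 18}], "newtons": 50}}

```text
time: 2.28
eef_pos: [0.4542, -0.3686, 0.0359]
tcp_rot: [0.706, -0.058, -0.703, -0.055]
contact_force: [-1.2, -0.1, 6.8]
opening: 0.29
```

Call:
{"name": "play_rows", "arguments": {"targets": [{"delta_pos": [0, 0, 0.02], "delta_rot": [0, 0, 0], "claw": 18}, {"delta_pos": [0, 0, 0.05], "delta_rot": [0, 0, 0], "claw": 18}, {"delta_pos": [0, 0, 0.08], "delta_rot": [0, 0, 0], "claw": 18}, {"delta_pos": [0, 0, 0.1], "delta_rot": [0, 0, 0], "claw": 18}, {"delta_pos": [0, 0, 0.1], "delta_rot": [0, 0, 0], "claw": 18}, {"delta_pos": [0, 0, 0.1], "delta_rot": [0, 0, 0], "claw": 18}]}}

```text
time: 2.78
eef_pos: [0.4547, -0.3691, 0.1372]
tcp_rot: [0.707, -0.059, -0.702, -0.055]
contact_force: [0.3, -0.8, -0.3]
opening: 0.296
```

Run:
```python
from h import *
i=ctrl.read_camera("scene"); p=ctrl.get_state()["eef_pos"]; print(p, ctrl.get_state()["contact_force"]); u,v=proj("scene",p-[0,0,.02]).round().astype(int);print(u,v)
cv2.imwrite("pics/c3.png",cv2.resize(i[v-30:v+30,u-30:u+30],(600,600),interpolation=cv2.INTER_CUBIC))
```

```text
[ 0.45394903 -0.36817975  0.13532968] [-0.97402002  0.14272059 -1.64167644]
389 211
```

View pics/c3.png

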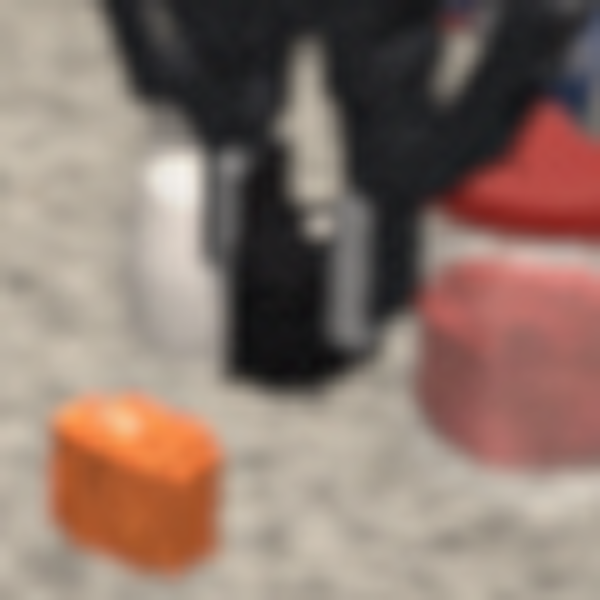

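The knob is held. Next I'll carry it above the spindle, turning it +0.14 rad.

Call:
{"name": "play_rows", "arguments": {"targets": [{"delta_pos": [-0.002, 0.03, 0.01], "delta_rot": [0, 0, 0.0446], "claw": 18}, {"delta_pos": [-0.004, 0.065, 0.02], "delta_rot": [0, 0, 0.0446], "claw": 18}, {"delta_pos": [-0.006, 0.1, 0.02], "delta_rot": [0, 0, 0.0446], "claw": 18}, {"delta_pos": [-0.008, 0.135, 0.02], "delta_rot": [0, 0, 0.0446], "claw": 18}, {"delta_pos": [-0.01, 0.17, 0.02], "delta_rot": [0, 0, 0.0446], "claw": 18}, {"delta_pos": [-0.012, 0.205, 0.02], "delta_rot": [0, 0, 0.0446], "claw": 18}, {"delta_pos": [-0.013, 0.24, 0.02], "delta_rot": [0, 0, 0.0446], "claw": 18}, {"delta_pos": [-0.014, 0.275, 0.02], "delta_rot": [0, 0, 0.0446], "claw": 18}, {"delta_pos": [-0.016, 0.305, 0.01], "delta_rot": [0, 0, 0.0446], "claw": 18}, {"delta_pos": [-0.016, 0.328, 0.0], "delta_rot": [0, 0, 0.0446], "claw": 18}, {"delta_pos": [-0.016, 0.328, -0.005], "delta_rot": [0, 0, 0.0446], "claw": 18}, {"delta_pos": [-0.016, 0.328, -0.005], "delta_rot": [0, 0, 0.0446], "claw": 18}, {"delta_pos": [-0.016, 0.328, -0.005], "delta_rot": [0, 0, 0.0446], "claw": 18}]}}

```text
time: 3.92
eef_pos: [0.4371, -0.0402, 0.1289]
tcp_rot: [0.708, -0.008, -0.707, -0.006]
contact_force: [0.7, 0.1, -0.2]
opening: 0.293
```

Run:
```python
from h import *
from scipy.spatial.transform import Rotation as R
s=ctrl.read_camera("scene");t=ctrl.read_camera("top"); cv2.imwrite("pics/s4.png",s);cv2.imwrite("pics/t4.png",t); st=ctrl.get_state();p=st["eef_pos"]; y=R.from_quat(st["tcp_rot"]).as_matrix(); print(p,st["contact_force"],y.round(3),st["opening"])
print(proj("scene",p-[0,0,.036]),proj("scene",[.436,-.0395,.073]),proj("scene",[.436,-.0395,.049]))
def cr(i,u,v,r): return cv2.resize(i[v-r:v+r,u-r:u+r],(400,400),interpolation=cv2.INTER_CUBIC)
cv2.imwrite("pics/c4.png",np.hstack([cr(s,271,190,32),cr(t,258,214,50)]))
```

```text
[ 0.43807951 -0.04108576  0.13017758] [-0.41886546  0.27618459 -1.31771022] [[ 0.004 -0.022 -1.   ]
 [-0.003 -1.     0.022]
 [-1.     0.003 -0.004]] 0.2914140412505596
[271.77247226 191.02359268] [271.29286211 198.5353255 ] [271.84895044 206.74531307]
```

View pics/c4.png

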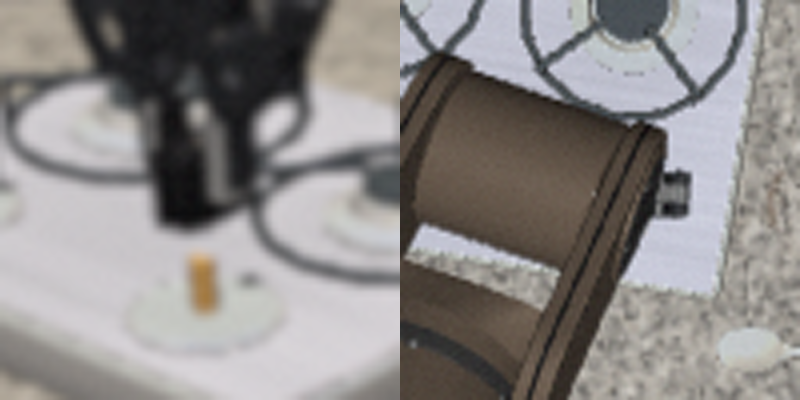

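Run:
```python
from h import *
s=cv2.imread("pics/s4.png"); s0=cv2.imread("pics/scene0.png")
g=cv2.cvtColor(s,cv2.COLOR_BGR2GRAY).astype(float)
def cross(r,a,b,up,lvl):
    v=r[a:b]; 
    for i in range(len(v)-1):
        if (v[i]-lvl)*(v[i+1]-lvl)<0: return a+i+(v[i]-lvl)/(v[i]-v[i+1])
def fp(ax,yaw,z):
    P=np.array([(-20,-9),(-14,-13),(14,-13),(22.5,-9),(22.5,9),(14,13),(-14,13),(-20,9)])/1e3
    c,q=np.cos(yaw),np.sin(yaw); return np.array([proj("scene",[ax[0]+c*x-q*y,ax[1]+q*x+c*y,z]) for x,y in P])
F=fp((.4375,-.0405),-.022,.0935); print(F.round(1)); print("centre",proj("scene",(.4375,-.0405,.0935)))
for v in range(182,196): print(v,g[v,258:288].astype(int))
b=cv2.cvtColor(s0,cv2.COLOR_BGR2HSV)[...,1]
for v in (200,202,204,206): print(v,b[v,264:279], (b[v,264:279]*1.*np.arange(264,279)*(b[v,264:279]>40)).sum()/(b[v,264:279]*1.*(b[v,264:279]>40)).sum())
e=1e-3;c=(.4375,-.0405,.0935)
print("px/mm x,y",proj("scene",(c[0]+e,c[1],c[2]))-proj("scene",c),proj("scene",(c[0],c[1]+e,c[2]))-proj("scene",c))
```

```text
[[269.2 194.8]
 [271.9 194.4]
 [278.8 190.5]
 [279.6 189. ]
 [274.3 187.5]
 [271.  188.3]
 [264.1 192.1]
 [263.8 193.3]]
centre [271.47234925 191.29224776]
182 [189 188 176 143  97  61  39  27  28  37  36  35  37  61  93 111  95  61
  35  27  30  51  75  97 124 161 187 198 203 204]
183 [186 181 175 147  96  52  30  24  28  29  33  28  29  54  89 109  98  64
  36  27  29  41  66  97 134 167 184 184 182 176]
184 [178 176 173 153 104  53  30  25  25  27  26  19  27  51  86 109 100  67
  40  29  28  41  68  94 115 128 132 128 122 119]
185 [140 141 141 130  95  57  29  17  23  21  21  18  22  44  84 109  99  68
  39  30  30  47  76  98  96  84  79  80  88 102]
186 [111 108 108 105  89  65  36  18  18  20  17  15  19  46  84 110 101  68
  40  30  36  63 103 124 108  79  77  98 126 153]
187 [143 141 140 140 125  90  46  21  19  22  19  19  20  42  82 109 104  75
  48  40  47  76 115 133 116 102 117 147 174 191]
188 [187 186 187 186 166 117  58  20  18  20  18  17  19  40  81 109 106  87
  70  61  57  69  93 111 122 141 166 186 200 205]
189 [200 201 202 199 180 130  67  24  15  21  16  13  1
[... 522 characters left out ...]
134 160
 184 191 172 125 110 151 190 203 203 202 203 202]
194 [198 199 199 200 196 179 148 125 111  96  78  75  88 104 127 158 180 192
 201 201 185 145 108 133 177 199 203 201 202 201]
195 [198 199 198 199 199 194 186 176 165 153 141 140 149 161 172 188 197 198
 201 200 193 165 122 112 152 185 197 201 201 202]
200 [  3   2   2   3  17  66 123 136 106  43   7   3   3   2   3] 270.86708860759495
202 [  3   3   1   1  13  58 124 146 120  52  12   3   4   1   3] 270.968
204 [  3   5   3   5  13  44 107 146 130  64  16   7   8   7   9] 271.1283095723014
206 [  5   3   5   5  10  35  94 136 125  67  19   7   3   5   3] 271.3909952606635
px/mm x,y [ 0.23849324 -0.13805691] [-0.30322526 -0.08233082]
```

Scene crop: the knob is above the spindle, with its left edge at column 263.6 and its lowest corner at (269,194.5). The spindle tip is at column 270.8. The knob sits about 0.9 px to the right, so I'll shift it by roughly (-2, +1.4) mm and descend gently.

Call:
{"name": "play_rows", "arguments": {"targets": [{"delta_pos": [-0.002, 0.0014, 0], "delta_rot": [0, 0, 0], "claw": 18}, {"delta_pos": [-0.002, 0.0014, -0.005], "delta_rot": [0, 0, 0], "claw": 18}, {"delta_pos": [-0.002, 0.0014, -0.01], "delta_rot": [0, 0, 0], "claw": 18}, {"delta_pos": [-0.002, 0.0014, -0.015], "delta_rot": [0, 0, 0], "claw": 18}, {"delta_pos": [-0.002, 0.0014, -0.018], "delta_rot": [0, 0, 0], "claw": 18}, {"delta_pos": [-0.002, 0.0014, -0.021], "delta_rot": [0, 0, 0], "claw": 18}, {"delta_pos": [-0.002, 0.0014, -0.024], "delta_rot": [0, 0, 0], "claw": 18}, {"delta_pos": [-0.002, 0.0014, -0.026], "delta_rot": [0, 0, 0], "claw": 18}, {"delta_pos": [-0.002, 0.0014, -0.026], "delta_rot": [0, 0, 0], "claw": 18}, {"delta_pos": [-0.002, 0.0014, -0.026], "delta_rot": [0, 0, 0], "claw": 18}]}}

```text
time: 4.85
eef_pos: [0.4364, -0.0395, 0.1041]
tcp_rot: [0.709, -0.009, -0.705, -0.007]
contact_force: [1.0, 1.5, -1.8]
opening: 0.292
```

```bash
cat > st.py <<'E'
from h import *
P=[];F=[]
for _ in range(4):
    s=ctrl.read_camera("scene"); st=ctrl.get_state(); P.append(st["eef_pos"]);F.append(st["contact_force"])
print(np.mean(P,0).round(4),np.mean(F,0).round(1),st["wrist_torque"].round(2),st["opening"],st["time"])
E
python3 st.py
```

```text
[ 0.4364 -0.0396  0.1042] [ 2.4  1.3 -2.9] [ 0.3  -0.46 -0.  ] 0.29308742619224126 5.05
```

The knob is about 4 mm below first contact height with no upward force, so it seems to have entered. I'll continue down.

Call:
{"name": "play_rows", "arguments": {"targets": [{"delta_pos": [0, 0, -0.002], "delta_rot": [0, 0, 0], "claw": 18}, {"delta_pos": [0, 0, -0.004], "delta_rot": [0, 0, 0], "claw": 18}, {"delta_pos": [0, 0, -0.006], "delta_rot": [0, 0, 0], "claw": 18}, {"delta_pos": [0, 0, -0.008], "delta_rot": [0, 0, 0], "claw": 18}, {"delta_pos": [0, 0, -0.01], "delta_rot": [0, 0, 0], "claw": 18}, {"delta_pos": [0, 0, -0.01], "delta_rot": [0, 0, 0], "claw": 18}, {"delta_pos": [0, 0, -0.01], "delta_rot": [0, 0, 0], "claw": 18}]}}

```text
time: 5.63
eef_pos: [0.4365, -0.0395, 0.094]
tcp_rot: [0.709, -0.009, -0.705, -0.007]
contact_force: [3.1, 2.4, -1.9]
opening: 0.292
```

```bash
python3 st.py
python3 - <<'E'
from h import *
s=ctrl.read_camera("scene"); cv2.imwrite("pics/c5.png",cv2.resize(s[165:225,241:301],(600,600),interpolation=cv2.INTER_CUBIC))
E
```

```text
[ 0.4365 -0.0395  0.094 ] [ 3.3  2.1 -2.7] [ 0.41 -0.67 -0.  ] 0.2950002647888437 5.8333
```

View pics/c5.png

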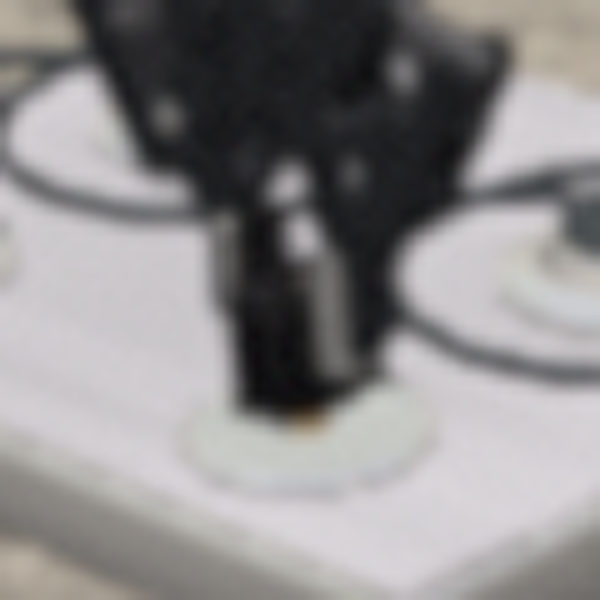

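The knob is on the spindle: the brass only just shows under it at about (272,207), and the sideways force is small. Now I'll press down in small steps.

Call:
{"name": "play_rows", "arguments": {"targets": [{"delta_pos": [0.0006, 0.0004, -0.001], "delta_rot": [0, 0, 0], "claw": 18}, {"delta_pos": [0.0006, 0.0004, -0.002], "delta_rot": [0, 0, 0], "claw": 18}, {"delta_pos": [0.0006, 0.0004, -0.003], "delta_rot": [0, 0, 0], "claw": 18}, {"delta_pos": [0.0006, 0.0004, -0.004], "delta_rot": [0, 0, 0], "claw": 18}, {"delta_pos": [0.0006, 0.0004, -0.004], "delta_rot": [0, 0, 0], "claw": 18}, {"delta_pos": [0.0006, 0.0004, -0.004], "delta_rot": [0, 0, 0], "claw": 18}], "newtons": 70}}

```text
time: 6.38
eef_pos: [0.4367, -0.0393, 0.0902]
tcp_rot: [0.709, -0.009, -0.706, -0.007]
contact_force: [-2.9, -0.3, 4.7]
opening: 0.288
```

```bash
python3 st.py
```

```text
[ 0.4368 -0.0393  0.0901] [-2.7 -0.5  5.3] [-0.13  0.47  0.06] 0.2885372167907647 6.5833
```

Call:
{"name": "play_rows", "arguments": {"targets": [{"delta_pos": [-0.0002, 0, -0.001], "delta_rot": [0, 0, 0], "claw": 18}, {"delta_pos": [-0.0002, 0, -0.002], "delta_rot": [0, 0, 0], "claw": 18}, {"delta_pos": [-0.0002, 0, -0.003], "delta_rot": [0, 0, 0], "claw": 18}, {"delta_pos": [-0.0002, 0, -0.003], "delta_rot": [0, 0, 0], "claw": 18}, {"delta_pos": [-0.0002, 0, -0.003], "delta_rot": [0, 0, 0], "claw": 18}]}}

```text
time: 7.0
eef_pos: [0.4369, -0.0393, 0.0876]
tcp_rot: [0.709, -0.009, -0.705, -0.007]
contact_force: [-3.0, 0.2, 7.4]
opening: 0.292
```

```bash
python3 st.py
```

```text
[ 0.4369 -0.0393  0.0876] [-3.4  0.6  7.3] [0.06 0.5  0.02] 0.28379143739060614 7.2
```

Call:
{"name": "play_rows", "arguments": {"targets": [{"delta_pos": [-0.0004, 0, -0.001], "delta_rot": [0, 0, 0], "claw": 18}, {"delta_pos": [-0.0004, 0, -0.002], "delta_rot": [0, 0, 0], "claw": 18}, {"delta_pos": [-0.0004, 0, -0.003], "delta_rot": [0, 0, 0], "claw": 18}, {"delta_pos": [-0.0004, 0, -0.003], "delta_rot": [0, 0, 0], "claw": 18}, {"delta_pos": [-0.0004, 0, -0.003], "delta_rot": [0, 0, 0], "claw": 18}]}}

```text
time: 7.62
eef_pos: [0.4371, -0.0394, 0.0866]
tcp_rot: [0.709, -0.009, -0.706, -0.007]
contact_force: [-6.9, 0.7, 17.2]
opening: 0.288
```

```bash
python3 st.py
```

```text
[ 0.4371 -0.0394  0.0866] [-6.7  1.8 17. ] [0.26 1.22 0.02] 0.28636704782542416 7.8167
```

The force jumped to 17 N and motion stopped, so the spindle is at its stop. TCP 0.0866 agrees with home height minus 6 mm. One last look.

Run:
```python
from h import *
s=ctrl.read_camera("scene"); cv2.imwrite("pics/c6.png",cv2.resize(s[160:280,221:461],(800,400),interpolation=cv2.INTER_CUBIC))
```

```text
(no output)
```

View pics/c6.png

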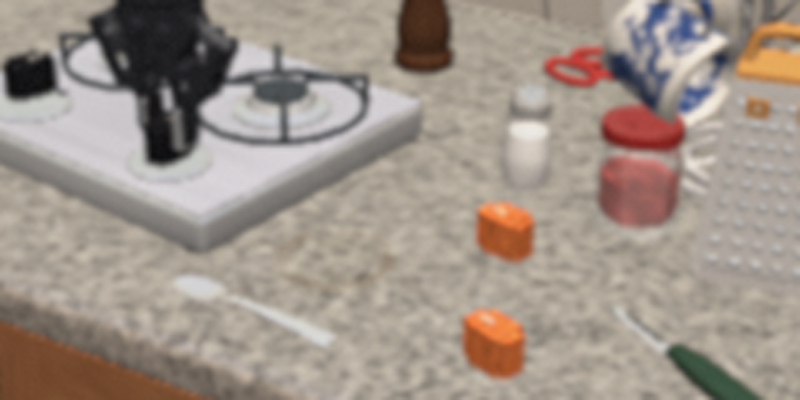

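The knob is down on the bezel at about (271,206) in the full picture. The shaker, jar, spoon, peeler and orange look-alikes are where they were. Handing in.

```bash
python3 -c "
from plant import ctrl
print(ctrl.sign_off())"
```

```text
the job is handed in; nothing more can be done
None
```

I picked up the black knob, turned it about +0.14 rad to line up with the bezel mark, and pushed it onto the bare spindle. I handed the job in at about 8 s, still gripping the knob (70 N) and holding it pressed down.

**Pressed to the stop:** the upward force rose at about 1 N/mm, as the spring should, then jumped to about 17 N. The TCP stopped at z = 0.0866, which matches fully home plus the full 6 mm of travel.

**Side force:** about 7 N remained at the end, well inside the limits.

**Angle:** the top camera was blocked by the arm, so I could not see the pointer against the mark. The angle rests on my measured angles and on the D-shaped bore going on without resistance.

**Other things:** the last picture shows the salt shaker, jam jar, teaspoon, peeler and both orange look-alikes where they were at the start.

**One disagreement:** while gripping the knob, the arm ended about 3 mm off in y and 6 mm high of the commanded pose. I corrected for this from the camera view above the spindle before lowering the knob.

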